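# Lock the clamp lever of a processor test socket and start the test

### The job

Swing the raised clamp lever of the processor test socket down and tuck it under the catch at the block's side, bending it outwards round the catch on the way, so that it stays locked by itself when you let go; feel your way and do not force it, because it bends for good at about 55 N. Once it is locked and released, press the round key of the tester console fully down and let it up, then press the long bar-shaped key fully down and let it up; leave the square key alone, never press two keys together, and do not disturb the tape roll, the mug or the disk drive.

Things in the scene. Friction and masses are not known exactly. Their poses are not given: they have to be found in the camera images.
- block: Processor test socket fixed to the table: aluminium block 125 long (its x from -85 to +40 mm), 110 wide (y +-55) and 40 mm high, a square module in its top. Origin on the table; x runs along the shut lever from hinge to free end, z up. Its hinge shaft lies along y, 52 mm above the table. The lever bar (10 wide, 8 thick) runs outside the +y side and ends in a thumb paddle.
- hinge (a point): Where the lever bar starts, on the hinge shaft's axis, at (-70, 66, 52) mm in the block's frame. Axes as the block's.
- hook (a point): The catch, a dark steel hook on the block's +y edge, 92 mm from the hinge: a flat overhanging tab 14 wide along the lever, 8 mm thick, reaching outwards (+y). Point: nominal outer lower edge of the tab, 70 mm out and 63.6 mm up in the block's frame; the true height and reach each differ by up to 3 mm, unmeasured: feel for it.
- swing (a joint): Swing of the lever about its hinge shaft, rad: 0 pressed down on its lower stop (bar level), about 1.1 raised and open. A spring lifts it with about 4 to 5 N at the paddle near the bottom. About 0.05 to 0.12 when locked under the catch; about 0.21 or more when it rests on top of the catch.
- flex (a joint): Sideways bend of the lever, rad: 0 straight (at rest), grows as it is pushed outwards (the block's +y) against a light spring (1 to 3 N at the paddle), stop at 0.24. Straight, the bar lands on top of the tab; it passes with 10 to 14 mm of bend there and springs back in below the tab. Axis through point hinge, square to bar and shaft.
- paddle (a point): Middle of the pressing face of the thumb paddle, 139 mm from the hinge along the lever. The paddle is a steel channel 42 mm long, 47 wide outside, 38 mm inside, its plate 5 mm thick, two side cheeks 14 mm high, ends open. x along the lever away from the hinge, z out of the pressing face: up when shut, facing back over the hinge when raised.
- console: The tester console: grey box 130 (x) by 190 (y) by 45 mm high, fixed to the table, with a dark display; origin on the table under its middle. Three key modules stand in a row along its y, 58 mm apart, in an order that differs from case to case.
- key_round_top (a point): Middle of the top of the round key (32 mm across), 64 mm above the table. All keys are black on white bases 8 mm high; their caps stand 11 mm above the base and go down 7 mm.
- key_square_top (a point): Middle of the top of the square key (30 by 30 mm), 64 mm above the table: leave it alone.
- key_bar_top (a point): Middle of the top of the bar-shaped key (48 mm along the console's x, 18 mm along y), 64 mm above the table.
- key_round (a joint): Travel of the round key, m: 0 up, 0.007 fully down (about 5 N).
- key_square (a joint): Travel of the square key, m: 0 up, 0.007 fully down.
- key_bar (a joint): Travel of the bar-shaped key, m: 0 up, 0.007 fully down (about 5 N).
- tape: Roll of packing tape lying flat, 100 mm across, 48 mm high, loose; origin at the middle of its underside.
- mug: White mug, 80 mm across, 95 mm high, loose; origin at the middle of its underside.
- drive: Disk drive, a loose metal box 102 (x) by 147 (y) by 26 mm; origin at the middle of its underside.
Mind the look-alikes: they are no part of the job. Of the things shaped like the mug, the white one is meant.

How it is judged:
By the outcome, as a careful person would: the job done as asked, in the order asked, and still so for the second after the job is handed in, with the robot touching nothing.
It also fails if it takes over 45 s, if anything falls off the work surface, if the arm or the gripper's body presses on something with over 40 N, if the wrist force passes 120 N, or if a joint passes its speed limit or range.

### The arm

A 6-joint arm with a two-finger parallel gripper is mounted at the origin on the work surface. World frame = base frame: x ahead of the robot, y to its left, z up, the work surface at z = 0. Lengths are in m, angles in degrees, forces in N, time in s.
With the tool pointing down it reaches from about 0.35 to 0.85 m from the base axis. Payload 8.1 kg.
Tool frame: the origin (TCP) lies at the very end of the fingers, on their centre line; the grasp point (between the pads) lies 19 mm behind it; z points along the fingers, y is the line along which they close (so a half turn about z gives the same grasp; the last joint's range is limited). The gripper opens to 93 mm and grips with 3 to 60 N. Pads are 15 mm wide; open, the fingers measure 128 mm over their backs; the gripper's body (75 mm by 188 mm) begins 65 mm behind the grasp point.
Start: joints at [68.216, 7.471, 85.268, -0, 87.261, -4.893], TCP at [0.174, 0.574, 0.219] pointing down, gripper open.
Joint ranges: [-169.43, 169.43], [-51.17, 129.36], [1.28, 143.12], [-76.62, 256.62], [0, 156.53], [-152.29, 152.29]. Speed limits (degrees/s): [136.94, 136.94, 159.86, 180, 180, 180].

### API

Orientations are given as a 3x3 rotation matrix whose columns are the frame's x, y, z axes.
In Python, from bench import arm gives the robot as it stands.
- The arm moves only by the tool carry_out, never from a script. Its argument "motion" is a list of rows, each a list of 3 entries, a list of its own where there are three numbers: the shift along the tool's x, y, z in cm, then the turn, a rotation vector about the tool's x, y, z in degrees, then the closure in counts, from 0 (fully open) to 255 (shut). In form: [[[tx, ty, tz], [wx, wy, wz], claw], ...]. A call has 1 to 20 rows; each row shifts and turns the commanded pose from where the row before left it, along the tool's axes as they then stand; what a row does not reach is not made up. A row lasts 1/8 s, in which the tool goes at most 62.5 mm and 10.7 degrees, less where a joint would pass 70% of its speed; a pose out of reach is approached as far as the arm can. A call is refused whole if a number of a shift passes 6.25 or a number of a turn 10.7, either way. A call with a gripper value outside its range is refused whole. The fingers move at their own pace and stop on an object; "grip_force" is the grip in N (left out, the last holds). Time passes only in rows, so rows that do not move let the fingers close. It gives the time, the measured TCP pose, the force, the opening and the grip force at its end, in the units of the state.
- arm.get_state(): the state, without advancing time (a new reading comes with each control period).
- arm.capture(name): name is "scene" or "top" or "wrist"; returns a dict with "image" (480x640x3 uint8, red, green, blue), "K" (3x3 intrinsics, pixels), "R" (3x3) and "t" (3): a world point X has camera coordinates R X + t. Camera axes: x right, y down, z forward; pixel columns grow to the right and rows downward; lengths in m; the calibration is good to about 2 mm. A picture is of the moment at which its call begins. There is no depth.
- arm.sign_off(): hands the job in; it is judged then, once.
The state is a dict: "clock": time; "q": joint angles; "dq": joint speeds; "effort": joint torques, N m; "tcp_pos": TCP position; "tool_rot": TCP orientation; "contact_force": force on the tool from outside, world axes, zero at the start; "wrist_torque": the same for the moment, N m; "width": finger opening in m; "gripper_force": force on a finger pad.
Only numpy, scipy, OpenCV 4.12 (cv2) and the standard library are available. Lean on these libraries where they do the work, as an engineer would, in place of code of your own. Each camera call takes 0.05 s, during which the arm holds its last target. There are 200 camera calls.

## Working session

There is one attempt and no reset: what is moved stays moved. The work goes in short steps, Python scripts to look and compute and a tool call to move; the robot and the scene stay as the last step left them, time stands still between calls to the robot, and variables do not carry over. Pictures are saved under pics/ and viewed, at most 10 in all, crops included, and the job is handed in when it is done.

Besides the shell and the picture viewer there is one more tool, called after "Request:" as name(argument=value, ...), one argument or row to a line, values as JSON. carry_out: Moves the arm, as the interface text tells. Its arguments: {"type":"object","properties":{"motion":{"type":"array"},"grip_force":{"type":"number"}},"required":["motion"]}

```bash
mkdir -p pics; ls
python3 - <<'E'
from bench import arm
import cv2,numpy as np
for n in("scene","top"):
    c=arm.capture(n); cv2.imwrite(f"pics/{n}0.png",c["image"][:,:,::-1]); np.savez(f"{n}0.npz",**c)
    print(n,c["K"].round(1).tolist(),c["R"].round(3).tolist(),c["t"].round(3).tolist())
s=arm.get_state();print(s)
E
```

```text
pics
scene [[616.1, 0.0, 312.6], [0.0, 616.1, 243.4], [0.0, 0.0, 1.0]] [[0.506, 0.862, -0.013], [0.734, -0.439, -0.518], [-0.452, 0.253, -0.855]] [-0.195, -0.473, 1.684]
top [[594.9, 0.0, 313.9], [0.0, 594.9, 246.3], [0.0, 0.0, 1.0]] [[-0.069, -0.998, -0.001], [-0.975, 0.068, -0.21], [0.209, -0.013, -0.978]] [-0.114, 0.627, 1.412]
{'clock': 0.1, 'q': array([ 6.82179796e+01,  7.50985034e+00,  8.53218616e+01, -6.87036025e-04,
        8.72584866e+01, -4.89238486e+00]), 'dq': array([ 0.02468771, -0.05052652, -0.00457332,  0.0773182 , -0.05130917,
       -0.08264327]), 'effort': array([ 7.18502974e-05, -5.61333954e+01, -4.93101668e+01,  7.70452595e-02,
        2.89845042e-02, -6.03157929e-06]), 'tcp_pos': array([0.17411374, 0.57367666, 0.21771331]), 'tool_rot': array([[-9.56866289e-01,  2.90528100e-01, -5.73049129e-04],
       [ 2.90528639e-01,  9.56865173e-01, -1.46630716e-03],
       [ 1.22327319e-04, -1.56954708e-03, -9.99998761e-01]]), 'contact_force': array([-1.08456623, -0.36884058, -0.60800993]), 'wrist_torque': array([0.01608388, 0.03710101, 0.04638846]), 'gripper_force': 0.0, 'width': 0.09303822593093344}
```

View pics/scene0.png

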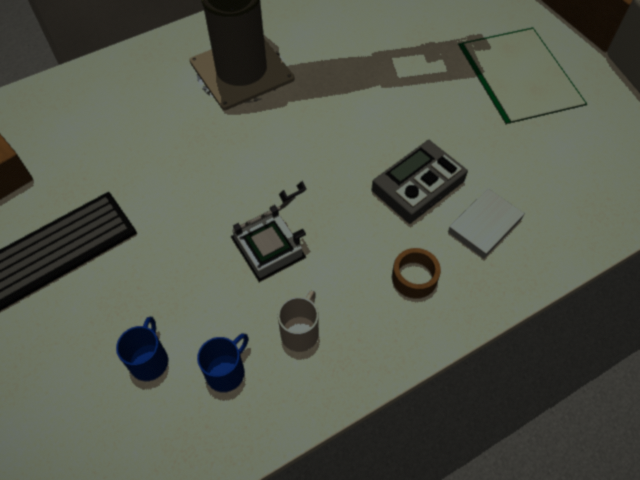

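View pics/top0.png

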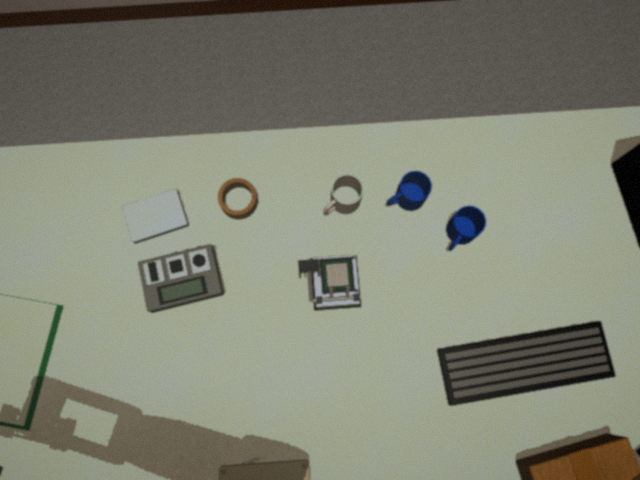

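Run:
```python
import cv2,numpy as np
a=cv2.imread("pics/scene0.png")[175:285,225:315];b=cv2.imread("pics/top0.png")[245:320,290:370]
c=cv2.imread("pics/top0.png")[235:320,130:230]
f=lambda i,s:cv2.convertScaleAbs(cv2.resize(i,None,fx=s,fy=s,interpolation=cv2.INTER_CUBIC),alpha=1.4)
im=np.zeros((600,800,3),np.uint8)
x=f(a,4.4);im[:x.shape[0],:x.shape[1]]=x
x=f(b,4);im[:300,400:720]=x
x=f(c,3.5)[:298];im[300:300+x.shape[0],400:400+x.shape[1]]=x
cv2.imwrite("pics/crop1.png",im)
```

```text
(no output)
```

View pics/crop1.png

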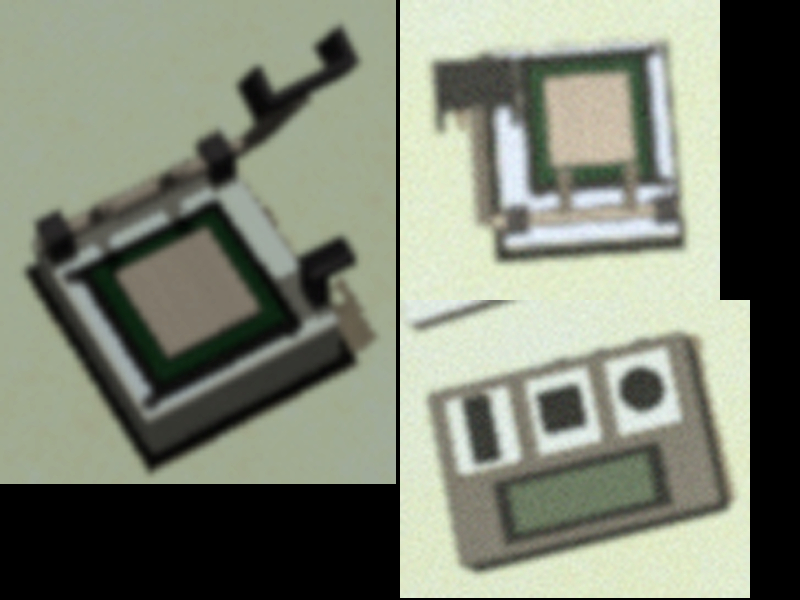

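```bash
cat > h.py <<'E'
import numpy as np,cv2
def ray(c,px,z):
    d=c["R"].T@np.linalg.inv(c["K"])@np.array([*px,1.]);o=-c["R"].T@c["t"]
    return o+d*(z-o[2])/d[2]
def proj(c,X):
    p=c["K"]@(c["R"]@np.asarray(X,float)+c["t"]);return p[:2]/p[2]
def tri(c1,p1,c2,p2):
    P=[c["K"]@np.c_[c["R"],c["t"]] for c in(c1,c2)]
    X=cv2.triangulatePoints(P[0],P[1],np.array(p1,float).reshape(2,1),np.array(p2,float).reshape(2,1)).ravel();return X[:3]/X[3]
E
python3 - <<'E'
from h import *
T=np.load("top0.npz");S=np.load("scene0.npz")
t=lambda x,y:(290+(x-400)/4-.4,245+y/4-.4)
s=lambda x,y:(225+x/4.4-.4,175+y/4.4-.4)
k=lambda x,y:(130+(x-400)/3.5-.4,235+(y-300)/3.5-.4)
for n,p in dict(round=(642,388),square=(562,408),bar=(481,428)).items(): print(n,ray(T,k(*p),.064).round(4))
for n,p in dict(c1=(432,392),c2=(690,335),c3=(730,500),c4=(468,568)).items(): print(n,ray(T,k(*p),.045).round(4))
for n,p in dict(tl=(508,47),tr=(665,43),br=(685,245),bl=(500,258)).items(): print('blk',n,ray(T,t(*p),.0).round(4),ray(T,t(*p),.04).round(4))
for n,a,b in [('post+y',(515,220),(215,155)),('post-y',(665,210),(55,235)),('module c',(590,118),(190,290))]:
    print(n,tri(T,t(*a),S,s(*b)).round(4),ray(T,t(*a),.05).round(4))
for c in(T,S): print(-c["R"].T@c["t"])
E
```

```text
round [0.6042 0.1306 0.064 ]
square [0.5937 0.1874 0.064 ]
bar [0.5833 0.2446 0.064 ]
c1 [0.6156 0.2844 0.045 ]
c2 [0.6446 0.0984 0.045 ]
c3 [0.5229 0.0741 0.045 ]
c4 [0.4875 0.26   0.045 ]
blk tl [ 0.6051 -0.1624  0.    ] [ 0.5973 -0.1618  0.04  ]
blk tr [ 0.6008 -0.2641  0.    ] [ 0.593  -0.2607  0.04  ]
blk br [ 0.4693 -0.2658  0.    ] [ 0.4651 -0.2624  0.04  ]
blk bl [ 0.4692 -0.1478  0.    ] [ 0.465  -0.1475  0.04  ]
post+y [ 0.4857 -0.1589  0.0554] [ 0.4866 -0.1583  0.05  ]
post-y [ 0.4859 -0.2508  0.0539] [ 0.4864 -0.2511  0.05  ]
module c [ 0.5471 -0.2084  0.0511] [ 0.5469 -0.2093  0.05  ]
[ 0.30896238 -0.1367319   1.51176842]
[ 1.20758139 -0.46540675  1.19259269]
```

```bash
cat >> h.py <<'E'
from scipy.spatial.transform import Rotation as Ro, Slerp
def plan(p,R,ways,claw):
    """ways: (pos,rot,nrows); prints rounded tool-frame rows"""
    p=np.array(p,float);R=np.array(R,float);out=[]
    for P,Q,n in ways:
        p0,sl=p.copy(),Slerp([0,1],Ro.from_matrix([R,Q]))
        for i in range(1,n+1):
            d=(R.T@(p0+(np.array(P)-p0)*i/n-p)*100).round(1)
            w=Ro.from_matrix(R.T@sl(i/n).as_matrix()).as_rotvec(degrees=True).round(1)
            out.append([d.tolist(),w.tolist(),claw]);p=p+R@d/100;R=R@Ro.from_rotvec(w,degrees=True).as_matrix()
    print(str(out).replace("-0.0","0").replace(".0,",",").replace(".0]","]"));print("end",p.round(4),R.round(3).tolist());return p,R
def tool(yaw,tilt=0):
    """tool y along world heading yaw, z down; tilt swings tool z towards +y of tool (deg)"""
    c,s=np.cos(np.radians(yaw)),np.sin(np.radians(yaw));y=np.array([c,s,0]);z=np.array([0,0,-1.])
    R=np.c_[np.cross(y,z),y,z];return R@Ro.from_rotvec([-tilt,0,0],degrees=True).as_matrix()
E
python3 - <<'E'
from h import *;from bench import arm
s=arm.get_state()
print(tool(0,30).round(2))
plan(s["tcp_pos"],s["tool_rot"],[([.19,.54,.33],tool(70),2),([.5,-.17,.36],tool(-1),15)],255)
E
```

```text
[[ 0.    0.87  0.5 ]
 [ 1.    0.    0.  ]
 [ 0.    0.5  -0.87]]
[[[-1.2, -1.4, -5.6], [0, 0, 1.6], 255], [[-1.3, -1.3, -5.6], [-0.1, 0, 1.5], 255], [[-3.6, -3.7, -0.2], [0, 0, 4.7], 255], [[-3.8, -3.5, -0.2], [0, 0, 4.8], 255], [[-4.2, -3.1, -0.2], [0, 0, 4.7], 255], [[-4.3, -2.7, -0.2], [0, 0, 4.7], 255], [[-4.6, -2.4, -0.2], [0, 0, 4.8], 255], [[-4.8, -2, -0.2], [0, 0, 4.7], 255], [[-4.9, -1.6, -0.2], [0, 0, 4.7], 255], [[-5, -1.2, -0.2], [0, 0, 4.8], 255], [[-5.1, -0.8, -0.2], [0, 0, 4.7], 255], [[-5.2, -0.3, -0.2], [0, 0, 4.7], 255], [[-5.2, 0.1, -0.2], [0, 0, 4.8], 255], [[-5.1, 0.5, -0.2], [0, 0, 4.7], 255], [[-5.1, 0.9, -0.2], [0, 0, 4.7], 255], [[-5, 1.3, -0.2], [0, 0, 4.8], 255], [[-4.9, 1.8, -0.2], [0, 0, 4.7], 255]]
end [ 0.5001 -0.1704  0.3596] [[0.017, 1.0, 0.0], [1.0, -0.017, 0.0], [0.0, -0.0, -1.0]]
```

Request:
carry_out(
  motion=[
    [[-1.2,-1.4,-5.6],[0,0,1.6],255],
    [[-1.3,-1.3,-5.6],[0,0,1.5],255],
    [[-3.6,-3.7,-0.2],[0,0,4.7],255],
    [[-3.8,-3.5,-0.2],[0,0,4.8],255],
    [[-4.2,-3.1,-0.2],[0,0,4.7],255],
    [[-4.3,-2.7,-0.2],[0,0,4.7],255],
    [[-4.6,-2.4,-0.2],[0,0,4.8],255],
    [[-4.8,-2,-0.2],[0,0,4.7],255],
    [[-4.9,-1.6,-0.2],[0,0,4.7],255],
    [[-5,-1.2,-0.2],[0,0,4.8],255],
    [[-5.1,-0.8,-0.2],[0,0,4.7],255],
    [[-5.2,-0.3,-0.2],[0,0,4.7],255],
    [[-5.2,0.1,-0.2],[0,0,4.8],255],
    [[-5.1,0.5,-0.2],[0,0,4.7],255],
    [[-5.1,0.9,-0.2],[0,0,4.7],255],
    [[-5,1.3,-0.2],[0,0,4.8],255],
    [[-4.9,1.8,-0.2],[0,0,4.7],255],
    [[0,0,0],[0,0,0],255],
  ],
)

```text
clock: 2.35
tcp_pos: [0.5003, -0.173, 0.3587]
tool_rot: [[0.022, 1.0, -0.003], [1.0, -0.022, 0.001], [0.001, -0.003, -1.0]]
contact_force: [-0.8, 0.1, 0.1]
width: 0.0005
gripper_force: 0.0
```

Run:
```python
from bench import arm
import cv2,numpy as np
c=arm.capture("wrist"); cv2.imwrite("pics/w1.png",c["image"][:,:,::-1]); np.savez("w1.npz",**c)
print(c["K"].round(1).tolist(),c["R"].round(3).tolist(),(-c["R"].T@c["t"]).round(3).tolist())
s=arm.get_state();print(s["clock"],s["tcp_pos"],s["q"],s["contact_force"],s["width"])
```

```text
[[404.2, 0.0, 316.2], [0.0, 404.2, 240.4], [0.0, 0.0, 1.0]] [[1.0, -0.021, -0.003], [-0.02, -0.969, 0.245], [-0.008, -0.245, -0.97]] [0.502, -0.106, 0.525]
2.4 [ 0.50001701 -0.17137983  0.35925146] [-2.44794935e+01 -4.25888387e+00  8.27010851e+01  2.53953323e-03
  1.01713487e+02 -2.33617067e+01] [ 0.73352591  1.0834898  -0.10686602] 0.0006078563784212344
```

View pics/w1.png

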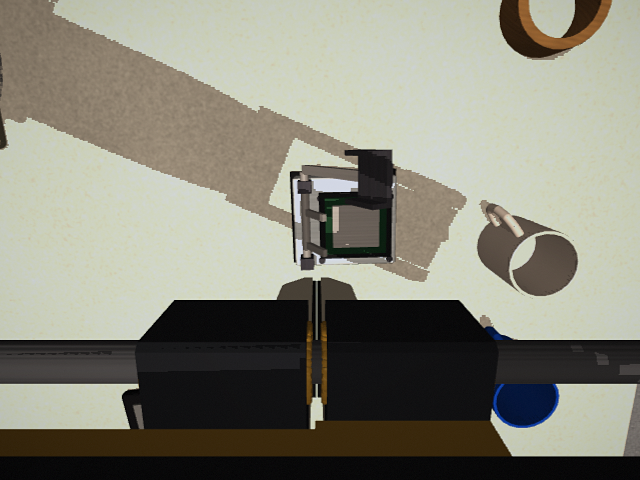

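Run:
```python
import cv2
a=cv2.imread("pics/w1.png")[140:275,280:405]
cv2.imwrite("pics/w1c.png",cv2.convertScaleAbs(cv2.resize(a,None,fx=4.4,fy=4.4,interpolation=cv2.INTER_CUBIC),alpha=1.8,beta=20))
```

```text
(no output)
```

View pics/w1c.png

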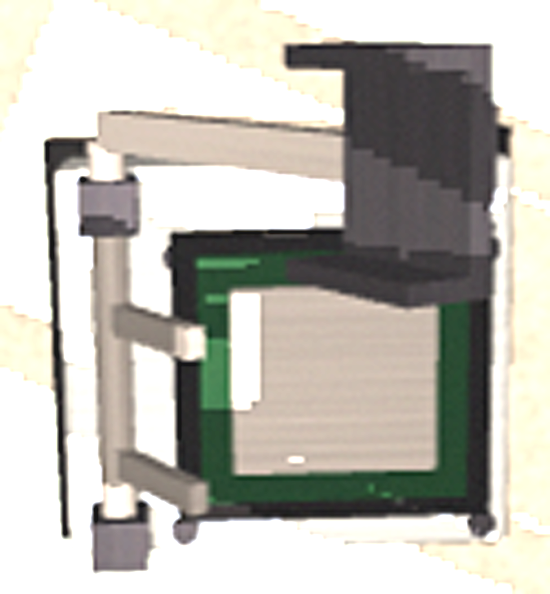

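Run:
```python
from h import *
W=np.load("w1.npz");T=np.load("top0.npz");S=np.load("scene0.npz")
w=lambda x,y:(280+x/4.4-.4,140+y/4.4-.4)
t=lambda x,y:(290+(x-400)/4-.4,245+y/4-.4)
s=lambda x,y:(225+x/4.4-.4,175+y/4.4-.4)
a=ray(W,w(106,215),.052);b=ray(W,w(118,500),.052);print(a,b,'yaw',np.degrees(np.arctan2(b[0]-a[0],a[1]-b[1])))
h=ray(W,w(104,130),.052);print('hinge',h)
print('post+y',ray(W,w(108,195),.06),'post-y',ray(W,w(120,530),.06))
for n,p in dict(bl=(66,535),tl=(48,142)).items(): print('base',n,ray(W,w(*p),0))
for n,p in dict(mbl=(178,515),mtl=(178,240),mtr=(488,240),mbr=(488,515)).items(): print(n,ray(W,w(*p),.042))
th=1.1
for y in(-2,-1,0):
    print('yaw',y);R=Ro.from_euler('z',y,degrees=True).as_matrix()
    o=h-R@[-.07,.066,.052]
    for n,c,u in(('W',W,lambda p:(p-[280-.4,140-.4])*4.4),('T',T,lambda p:(p-[289.6,244.6])*4+[400,0]),('S',S,lambda p:(p-[224.6,174.6])*4.4)):
        q=lambda v:u(proj(c,o+R@np.array(v))).round().tolist()
        L=lambda r,yy,zz:[-.07+r*np.cos(th)-zz*np.sin(th),.066+yy,.052+r*np.sin(th)+zz*np.cos(th)]
        print(n,'top corners',[q([i,j,.04]) for i,j in((-.085,.055),(.04,.055),(.04,-.055),(-.085,-.055))],'pad far +y/-y',q(L(.16,.0235,0)),q(L(.16,-.0235,0)),'near',q(L(.118,.0235,0)),q(L(.118,-.0235,0)),'hook',q([.022,.07,.0636]))
    print(o,R@[0,0,1])
```

```text
[ 0.48484967 -0.16284632  0.052     ] [ 0.48589053 -0.24157972  0.052     ] yaw 0.7574073866308664
hinge [ 0.48496929 -0.14055292  0.052     ]
post+y [ 0.48581318 -0.15670351  0.06      ] post-y [ 0.48647894 -0.24781398  0.06      ]
base bl [ 0.46776474 -0.26732704  0.        ]
base tl [ 0.46663671 -0.147412    0.        ]
mbl [ 0.50239458 -0.24919365  0.042     ]
mtl [ 0.50387701 -0.17124214  0.042     ]
mtr [ 0.58816564 -0.17300627  0.042     ]
mbr [ 0.59000457 -0.25098484  0.042     ]
yaw -2
W top corners [[50.0, 167.0], [512.0, 174.0], [488.0, 561.0], [51.0, 555.0]] pad far +y/-y [478.0, 62.0] [463.0, 318.0] near [352.0, 54.0] [343.0, 285.0] hook [462.0, 123.0]
T top corners [[505.0, 250.0], [498.0, 52.0], [673.0, 46.0], [683.0, 244.0]] pad far +y/-y [439.0, 67.0] [522.0, 64.0] near [442.0, 111.0] [523.0, 109.0] hook [475.0, 74.0]
S top corners [[217.0, 143.0], [330.0, 325.0], [129.0, 419.0], [23.0, 230.0]] pad far +y/-y [348.0, 59.0] [256.0, 99.0] near [331.0, 77.0] [242.0, 117.0] hook [338.0, 261.0]
[ 5.52623284e-01 -2.08955675e-01 -6.93889390e-18] [0. 0. 1.]
yaw -1
W top corne
[... 458 characters left out ...]
ar [332.0, 76.0] [244.0, 117.0] hook [341.0, 259.0]
[ 5.53806773e-01 -2.07764532e-01 -6.93889390e-18] [0. 0. 1.]
yaw 0
W top corners [[51.0, 169.0], [514.0, 159.0], [503.0, 548.0], [65.0, 557.0]] pad far +y/-y [474.0, 48.0] [468.0, 305.0] near [348.0, 45.0] [347.0, 276.0] hook [462.0, 110.0]
T top corners [[506.0, 249.0], [492.0, 52.0], [666.0, 40.0], [683.0, 237.0]] pad far +y/-y [435.0, 69.0] [518.0, 63.0] near [438.0, 113.0] [520.0, 107.0] hook [470.0, 75.0]
S top corners [[216.0, 144.0], [337.0, 323.0], [140.0, 423.0], [25.0, 236.0]] pad far +y/-y [352.0, 55.0] [262.0, 98.0] near [334.0, 74.0] [246.0, 116.0] hook [344.0, 258.0]
[ 5.54969293e-01 -2.06552916e-01 -6.93889390e-18] [0. 0. 1.]
```

```bash
cat >> h.py <<'E'
H=np.array([.485,-.1405,.052])
def lev(th,off=0,dy=0,r=.150,zf=.003):
    """TCP pose with the front corner at radius r on the plate of the lever at swing th, off m above its face"""
    a=35*th/1.08;k=zf+off;al=np.radians(a)
    x=r*np.cos(th)-k*np.sin(th)-.0175*np.cos(al);z=r*np.sin(th)+k*np.cos(th)-.0175*np.sin(al)
    return H+[x,dy,z],tool(0,a)
E
python3 - <<'E'
from h import *;from bench import arm
s=arm.get_state()
p,R=plan(s["tcp_pos"],s["tool_rot"],[(*lev(1.08,.025),5)],255)
p,R=plan(p,R,[(*lev(1.08,.006),2),(*lev(1.0),2)],255)
plan(p,R,[(*lev(t),1) for t in (.92,.84,.76,.68,.6,.52,.46)],255)
E
```

```text
[[[0.6, 0.3, 3.4], [-7, 0.1, -0.2], 255], [[0.6, -0.1, 3.5], [-7.1, 0, -0.2], 255], [[0.6, -0.5, 3.4], [-7, 0.1, -0.3], 255], [[0.7, -0.9, 3.3], [-7, 0, -0.2], 255], [[0.6, -1.3, 3.2], [-7, 0.1, -0.2], 255]]
end [ 0.5168 -0.1403  0.1878] [[-0.0, 0.82, 0.573], [1.0, -0.0, 0.0], [0.0, 0.573, -0.82]]
[[[0, 0.4, 0.9], [0, 0, 0], 255], [[0, 0.4, 0.8], [0, 0, 0], 255], [[0, 0.4, 0.8], [1.3, 0, 0], 255], [[0, 0.4, 0.7], [1.3, 0, 0], 255]]
end [ 0.5481 -0.1403  0.1706] [[-0.0, 0.845, 0.535], [1.0, -0.0, 0.0], [0.0, 0.535, -0.845]]
[[[0, 0.5, 1.1], [2.5, 0, 0], 255], [[0, 0.5, 1], [2.6, 0, 0], 255], [[0, 0.4, 1.1], [2.6, 0, 0], 255], [[0, 0.3, 1], [2.6, 0, 0], 255], [[0, 0.4, 1.1], [2.6, 0, 0], 255], [[0, 0.3, 1.1], [2.6, 0, 0], 255], [[0, 0.2, 0.8], [2, 0, 0], 255]]
end [ 0.6016 -0.1402  0.1169] [[-0.0, 0.967, 0.256], [1.0, 0.0, 0.0], [0.0, 0.256, -0.967]]
```

Request:
carry_out(
  motion=[
    [[0.6,0.3,3.4],[-7,0.1,-0.2],255],
    [[0.6,-0.1,3.5],[-7.1,0,-0.2],255],
    [[0.6,-0.5,3.4],[-7,0.1,-0.3],255],
    [[0.7,-0.9,3.3],[-7,0,-0.2],255],
    [[0.6,-1.3,3.2],[-7,0.1,-0.2],255],
    [[0,0,0],[0,0,0],255],
  ],
)

```text
clock: 3.15
tcp_pos: [0.5108, -0.1346, 0.1779]
tool_rot: [[-0.003, 0.826, 0.563], [1.0, -0.002, 0.009], [0.008, 0.563, -0.826]]
contact_force: [-0.5, -0.2, 0.5]
width: 0.0004
gripper_force: 0.0
```

Run:
```python
from bench import arm
import cv2,numpy as np
a=arm.capture("scene")["image"][130:250,190:340,::-1];b=arm.capture("top")["image"][230:330,270:370,::-1]
f=lambda i:cv2.convertScaleAbs(cv2.resize(i,(400,400*i.shape[0]//i.shape[1]),interpolation=cv2.INTER_CUBIC),alpha=1.6)
im=np.zeros((400,800,3),np.uint8);x=f(a);im[:x.shape[0],:400]=x;x=f(b);im[:,400:]=x
cv2.imwrite("pics/pre.png",im)
s=arm.get_state();print(s["q"].round(1),s["contact_force"])
```

```text
[-33.7 -36.  131.7  22.6  56.1 -41.9] [ 0.68684667 -0.18052975  1.365987  ]
```

View pics/pre.png

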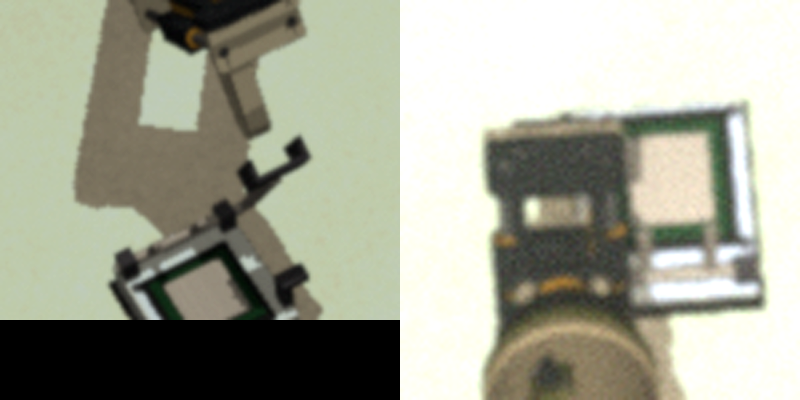

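Run:
```python
from h import *;from bench import arm
s=arm.get_state();print(s["clock"],s["tcp_pos"],s["tool_rot"].round(3).tolist())
p,R=plan(s["tcp_pos"],s["tool_rot"],[(*lev(1.08,.006),3),(*lev(.92),3)],255)
plan(p,R,[(*lev(t),1) for t in (.84,.76,.68,.6,.52,.46)],255)
```

```text
3.25 [ 0.51805163 -0.13937672  0.19194926] [[-0.003, 0.818, 0.576], [1.0, 0.004, -0.0], [-0.002, 0.576, -0.818]]
[[[0, 0.2, 0.7], [0.1, 0, 0.1], 255], [[-0.1, 0.1, 0.6], [0, 0, 0], 255], [[0, 0.2, 0.7], [0.1, 0, 0.1], 255], [[0, 0.4, 0.9], [1.7, 0, 0], 255], [[0, 0.4, 0.8], [1.7, 0, 0], 255], [[0, 0.5, 0.8], [1.7, 0, 0], 255]]
end [ 0.5583 -0.1404  0.1647] [[0.0, 0.867, 0.498], [1.0, 0.0, -0.0], [-0.0, 0.498, -0.867]]
[[[0, 0.4, 1.1], [2.6, 0, 0], 255], [[0, 0.4, 1], [2.6, 0, 0], 255], [[0, 0.4, 1.1], [2.6, 0, 0], 255], [[0, 0.3, 1], [2.6, 0, 0], 255], [[0, 0.3, 1.1], [2.6, 0, 0], 255], [[0, 0.2, 0.8], [1.9, 0, 0], 255]]
end [ 0.6008 -0.1404  0.1171] [[0.0, 0.966, 0.258], [1.0, -0.0, -0.0], [-0.0, 0.258, -0.966]]
```

Request:
carry_out(
  motion=[
    [[0,0.2,0.7],[0.1,0,0],255],
    [[-0.1,0.1,0.6],[0,0,0],255],
    [[0,0.2,0.7],[0.1,0,0],255],
    [[0,0.4,0.9],[1.7,0,0],255],
    [[0,0.4,0.8],[1.7,0,0],255],
    [[0,0.5,0.8],[1.7,0,0],255],
  ],
)

```text
clock: 4.0
tcp_pos: [0.5582, -0.1402, 0.1616]
tool_rot: [[-0.002, 0.869, 0.496], [1.0, 0.003, 0.001], [-0.001, 0.496, -0.869]]
contact_force: [-1.0, 0.4, -1.0]
width: 0.0004
gripper_force: 0.4
```

Request:
carry_out(
  motion=[
    [[0,0.4,1.1],[2.6,0,0],255],
    [[0,0.4,1],[2.6,0,0],255],
    [[0,0.4,1.1],[2.6,0,0],255],
    [[0,0.3,1],[2.6,0,0],255],
    [[0,0.3,1.1],[2.6,0,0],255],
    [[0,0.2,0.8],[1.9,0,0],255],
    [[0,0,0],[0,0,0],255],
  ],
)

```text
clock: 4.88
tcp_pos: [0.6009, -0.1399, 0.1136]
tool_rot: [[-0.003, 0.967, 0.256], [1.0, 0.003, 0.0], [-0.001, 0.256, -0.967]]
contact_force: [-0.1, -0.2, 0.5]
width: 0.0005
gripper_force: 0.7
```

Run:
```python
from bench import arm
import cv2,numpy as np
a=arm.capture("scene")["image"][150:260,220:340,::-1];b=arm.capture("wrist")["image"][130:330,230:430,::-1]
f=lambda i:cv2.convertScaleAbs(cv2.resize(i,(400,400*i.shape[0]//i.shape[1]),interpolation=cv2.INTER_CUBIC),alpha=1.6)
im=np.zeros((400,800,3),np.uint8);x=f(a);im[:x.shape[0],:400]=x;x=f(b);im[:,400:]=x
cv2.imwrite("pics/mid.png",im)
s=arm.get_state();print(s["q"].round(1),s["tcp_pos"],s["contact_force"])
```

```text
[-21.2   0.5 105.1   6.1  60.6 -23.7] [ 0.60051381 -0.14000822  0.11431282] [ 0.08947245 -0.25262152  1.59336107]
```

View pics/mid.png

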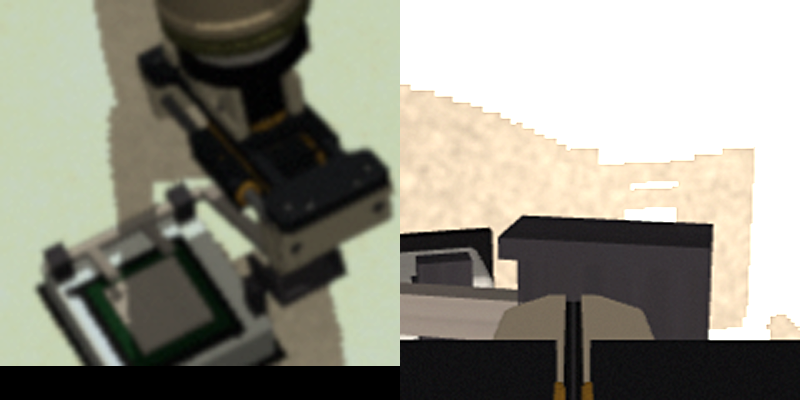

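Request:
carry_out(
  motion=[
    [[0.7,0,0],[0,0,0],255],
    [[0.6,0,0],[0,0,0],255],
    [[0.6,0,0],[0,0,0],255],
    [[0.6,0,0],[0,0,0],255],
    [[0,0,0],[0,0,0],255],
  ],
)

```text
clock: 5.6
tcp_pos: [0.5991, -0.1147, 0.1137]
tool_rot: [[-0.003, 0.967, 0.256], [1.0, 0.003, -0.0], [-0.001, 0.256, -0.967]]
contact_force: [-4.7, -2.5, -0.1]
width: 0.0005
gripper_force: 2.7
```

Request:
carry_out(
  motion=[
    [[0.5,0,0],[0,0,0],255],
    [[0.5,0,0],[0,0,0],255],
    [[0,0,0],[0,0,0],255],
  ],
)

```text
clock: 5.98
tcp_pos: [0.599, -0.1052, 0.1136]
tool_rot: [[-0.003, 0.967, 0.255], [1.0, 0.003, -0.001], [-0.001, 0.255, -0.967]]
contact_force: [-3.7, -4.6, 0.0]
width: 0.0003
gripper_force: 3.1
```

Run:
```python
from h import *;from bench import arm
s=arm.get_state();print(s["clock"],s["tcp_pos"],s["contact_force"])
p=lev(.46,0,.035)
# commanded pose taken as planned
plan(p[0],p[1],[(*lev(t,0,.035),1) for t in (.4,.34,.28,.22,.17,.12,.08,.04,.0,-.03)],255)
c=arm.capture("wrist")["image"][130:330,230:430,::-1]
cv2.imwrite("pics/out.png",cv2.convertScaleAbs(cv2.resize(c,(400,400)),alpha=1.6))
```

```text
5.975 [ 0.59904618 -0.10519562  0.11361062] [-3.69133645 -4.57624947  0.02519566]
[[[0, 0.2, 0.8], [1.9, 0, 0], 255], [[0, 0.1, 0.9], [2, 0, 0], 255], [[0, 0.1, 0.8], [1.9, 0, 0], 255], [[0, 0.1, 0.8], [2, 0, 0], 255], [[0, 0.1, 0.7], [1.6, 0, 0], 255], [[0, 0.1, 0.7], [1.6, 0, 0], 255], [[0, 0, 0.6], [1.3, 0, 0], 255], [[0, 0, 0.5], [1.3, 0, 0], 255], [[0, 0, 0.6], [1.3, 0, 0], 255], [[0, 0, 0.4], [1, 0, 0], 255]]
end [ 0.6172 -0.1055  0.0509] [[0.0, 1.0, -0.017], [1.0, 0.0, 0.0], [0.0, -0.017, -1.0]]
```

View pics/out.png

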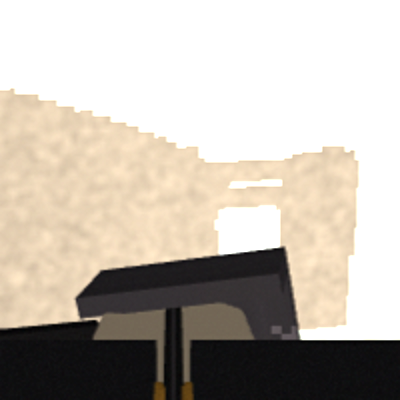

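Request:
carry_out(
  motion=[
    [[0,0.2,0.8],[1.9,0,0],255],
    [[0,0.1,0.9],[2,0,0],255],
    [[0,0.1,0.8],[1.9,0,0],255],
    [[0,0.1,0.8],[2,0,0],255],
    [[0,0,0],[0,0,0],255],
  ],
)

```text
clock: 6.65
tcp_pos: [0.6127, -0.1053, 0.0835]
tool_rot: [[-0.003, 0.992, 0.125], [1.0, 0.003, -0.001], [-0.001, 0.125, -0.992]]
contact_force: [1.3, -3.1, 2.7]
width: 0.0005
gripper_force: 2.6
```

Request:
carry_out(
  motion=[
    [[0,0.1,0.7],[1.6,0,0],255],
    [[0,0.1,0.7],[1.6,0,0],255],
    [[0,0,0],[0,0,0],255],
  ],
)

```text
clock: 7.02
tcp_pos: [0.6156, -0.105, 0.0689]
tool_rot: [[-0.003, 0.998, 0.067], [1.0, 0.003, -0.001], [-0.001, 0.067, -0.998]]
contact_force: [1.3, -3.7, 3.2]
width: 0.0008
gripper_force: 2.5
```

Request:
carry_out(
  motion=[
    [[0,0,0.6],[1.3,0,0],255],
    [[0,0,0.5],[1.3,0,0],255],
    [[0,0,0],[0,0,0],255],
  ],
)

```text
clock: 7.4
tcp_pos: [0.6162, -0.1049, 0.0581]
tool_rot: [[-0.003, 1.0, 0.022], [1.0, 0.003, -0.001], [-0.001, 0.022, -1.0]]
contact_force: [3.5, -3.8, 3.9]
width: 0.0006
gripper_force: 2.9
```

Request:
carry_out(
  motion=[
    [[0,0,0.4],[1.3,0,0],255],
    [[0,0,0],[0,0,0],255],
  ],
)

```text
clock: 7.65
tcp_pos: [0.6165, -0.1054, 0.0553]
tool_rot: [[-0.002, 1.0, 0.0], [1.0, 0.002, -0.001], [-0.001, 0.0, -1.0]]
contact_force: [1.6, -2.6, 8.2]
width: 0.0007
gripper_force: 5.7
```

Request:
carry_out(
  motion=[
    [[-0.7,0,0],[0,0,0],255],
    [[-0.7,0,0],[0,0,0],255],
    [[-0.7,0,0],[0,0,0],255],
    [[0,0,0],[0,0,0],255],
  ],
)

```text
clock: 8.15
tcp_pos: [0.6169, -0.1265, 0.0556]
tool_rot: [[-0.002, 1.0, 0.002], [1.0, 0.002, -0.001], [-0.001, 0.002, -1.0]]
contact_force: [2.4, -0.2, 9.0]
width: 0.0007
gripper_force: 4.6
```

Request:
carry_out(
  motion=[
    [[-0.7,0,0],[0,0,0],255],
    [[-0.7,0,0],[0,0,0],255],
    [[-0.4,0,0],[0,0,0],255],
    [[0,0,0],[0,0,0],255],
  ],
)

```text
clock: 8.65
tcp_pos: [0.6163, -0.1414, 0.0555]
tool_rot: [[-0.003, 1.0, -0.0], [1.0, 0.003, 0.003], [0.003, -0.0, -1.0]]
contact_force: [-0.7, 10.0, 13.2]
width: 0.0002
gripper_force: 6.9
```

Request:
carry_out(
  motion=[
    [[0,0,-0.4],[0,0,0],255],
    [[0,0,-0.4],[0,0,0],255],
    [[0,0,0],[0,0,0],255],
  ],
)

```text
clock: 9.02
tcp_pos: [0.6153, -0.1437, 0.0622]
tool_rot: [[-0.002, 1.0, -0.002], [1.0, 0.002, -0.0], [-0.0, -0.002, -1.0]]
contact_force: [-0.8, 3.0, 4.7]
width: 0.0001
gripper_force: 1.9
```

Run:
```python
from h import *;from bench import arm
s=arm.get_state();print(s["tcp_pos"],s["contact_force"])
c=arm.capture("wrist");im=c["image"];np.savez("w2.npz",**c)
a=arm.capture("scene")["image"][160:270,230:340,::-1];t=arm.capture("top")["image"][230:330,270:370,::-1]
f=lambda i,w:cv2.convertScaleAbs(cv2.resize(i,(w,w*i.shape[0]//i.shape[1]),interpolation=cv2.INTER_CUBIC),alpha=1.6)
o=np.zeros((600,800,3),np.uint8);x=f(im[100:345,200:440,::-1],480);o[:490,:480]=x;x=f(a,310);o[:310,485:795]=x;x=f(t,290);o[310:600,485:775]=x
cv2.imwrite("pics/look.png",o)
```

```text
[ 0.61533746 -0.1436896   0.06218821] [-0.83851119  2.97902275  4.67629392]
```

View pics/look.png

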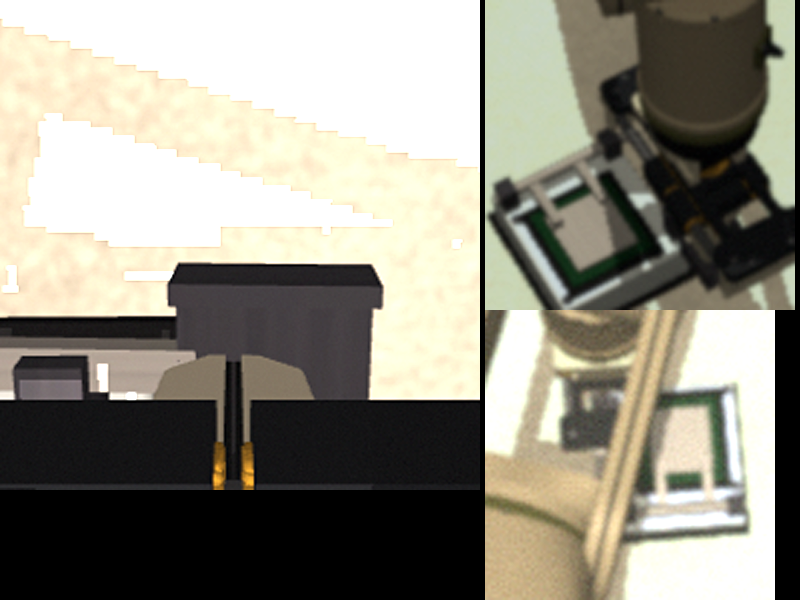

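Request:
carry_out(
  motion=[
    [[0.3,0,0],[0,0,0],255],
    [[0.1,0,0],[0,0,0],255],
    [[0,0,-0.4],[0,0,0],255],
    [[0,0,-0.4],[0,0,0],255],
    [[0,0,-0.4],[0,0,0],255],
    [[0,0,0],[0,0,0],255],
  ],
)

```text
clock: 9.93
tcp_pos: [0.6164, -0.1401, 0.075]
tool_rot: [[-0.002, 1.0, 0.001], [1.0, 0.002, -0.001], [-0.001, 0.001, -1.0]]
contact_force: [-0.2, -0.2, 0.1]
width: 0.0009
gripper_force: 0.0
```

Run:
```python
from h import *;from bench import arm
s=arm.get_state()
plan(s["tcp_pos"],s["tool_rot"],[([.616,-.14,.2],tool(0),3),([.597,.13,.2],tool(10.3),6)],255)
```

```text
[[[0, 0, -4.2], [0, 0, 0], 255], [[0, 0, -4.1], [0, 0, 0.1], 255], [[0, 0, -4.2], [0.1, 0.1, 0], 255], [[4.5, -0.3, 0], [0, 0, -1.7], 255], [[4.5, -0.2, 0], [0, 0, -1.7], 255], [[4.5, -0.1, 0], [0, 0, -1.7], 255], [[4.5, 0.1, 0], [0, 0, -1.7], 255], [[4.5, 0.2, 0], [0, 0, -1.8], 255], [[4.5, 0.4, 0], [0, -0.1, -1.7], 255]]
end [0.597  0.1297 0.2002] [[-0.179, 0.984, -0.001], [0.984, 0.179, -0.001], [-0.001, -0.001, -1.0]]
```

Request:
carry_out(
  motion=[
    [[0,0,-4.2],[0,0,0],255],
    [[0,0,-4.1],[0,0,0],255],
    [[0,0,-4.2],[0,0,0],255],
    [[4.5,-0.3,0],[0,0,-1.7],255],
    [[4.5,-0.2,0],[0,0,-1.7],255],
    [[4.5,-0.1,0],[0,0,-1.7],255],
    [[4.5,0.1,0],[0,0,-1.7],255],
    [[4.5,0.2,0],[0,0,-1.8],255],
    [[4.5,0.4,0],[0,0,-1.7],255],
    [[0,0,0],[0,0,0],255],
  ],
)

```text
clock: 11.18
tcp_pos: [0.5956, 0.1329, 0.199]
tool_rot: [[-0.185, 0.983, -0.0], [0.983, 0.185, -0.0], [0.0, -0.0, -1.0]]
contact_force: [0.6, 0.1, -0.3]
width: 0.0008
gripper_force: 0.0
```

Run:
```python
from h import *;from bench import arm
c=arm.capture("wrist");im=c["image"]
a=arm.capture("scene")["image"][180:290,220:330,::-1];t=arm.capture("top")["image"][235:325,285:375,::-1]
f=lambda i,w:cv2.convertScaleAbs(cv2.resize(i,(w,w*i.shape[0]//i.shape[1]),interpolation=cv2.INTER_CUBIC),alpha=1.6)
o=np.zeros((600,800,3),np.uint8);x=f(im[:,:,::-1],440);o[:330,:440]=x;x=f(a,350);o[:350,445:795]=x;x=f(t,250);o[350:600,445:695]=x
cv2.imwrite("pics/after.png",o)
s=arm.get_state();print(s["clock"],s["tcp_pos"],s["contact_force"])
# white key bases: bright blobs; dark hole inside is the cap
g=cv2.cvtColor(im,cv2.COLOR_RGB2GRAY)
for pth in("wrist",):
    d=(g<45).astype(np.uint8);n,l,st,ce=cv2.connectedComponentsWithStats(d)
    for i in range(1,n):
        if 150<st[i,4]<8000: print(st[i].tolist(),ce[i].round(1),ray(c,ce[i],.064).round(4))
```

```text
11.325 [0.59624256 0.12904406 0.19910231] [-0.4346517  -0.19553333  0.14315822]
[294, 57, 68, 29, 1286] [335.6  70.3] [0.5876 0.2457 0.064 ]
[307, 134, 41, 42, 1235] [328.6 157.4] [0.5943 0.1866 0.064 ]
[220, 146, 61, 84, 1376] [248.8 207.3] [0.5424 0.1393 0.064 ]
[306, 211, 41, 41, 1294] [325.9 230.8] [0.6029 0.1323 0.064 ]
[311, 281, 13, 81, 580] [316.4 324. ] [0.6102 0.0547 0.064 ]
```

View pics/after.png

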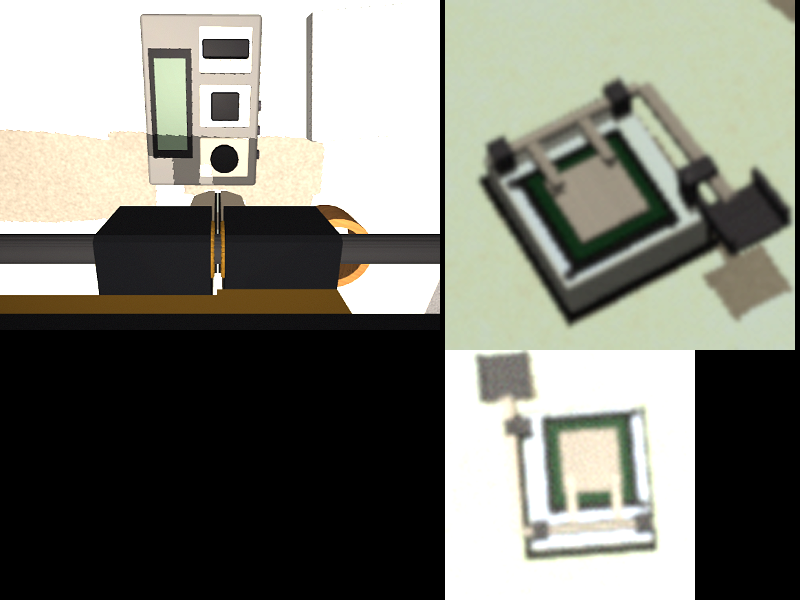

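Run:
```python
from h import *;from bench import arm
s=arm.get_state()
p,R=plan(s["tcp_pos"],s["tool_rot"],[([.603,.1315,.085],tool(10.3),4),([.603,.1315,.066],tool(10.3),2)],255)
```

```text
[[[0, 0.2, 2.9], [0, 0, 0], 255], [[0.1, 0.2, 2.8], [0, 0, 0.1], 255], [[0, 0.1, 2.9], [0, 0.1, 0], 255], [[0, 0.2, 2.8], [0, 0, 0], 255], [[0, 0, 1], [0, 0, 0], 255], [[0, 0, 0.9], [0, 0, 0], 255]]
end [0.6029 0.1312 0.0661] [[-0.179, 0.984, -0.001], [0.984, 0.179, 0.0], [0.0, -0.0, -1.0]]
```

Request:
carry_out(
  motion=[
    [[0,0.2,2.9],[0,0,0],255],
    [[0.1,0.2,2.8],[0,0,0],255],
    [[0,0.1,2.9],[0,0,0],255],
    [[0,0.2,2.8],[0,0,0],255],
    [[0,0,1],[0,0,0],255],
    [[0,0,0.5],[0,0,0],255],
    [[0,0,0],[0,0,0],255],
  ],
)

```text
clock: 12.2
tcp_pos: [0.6035, 0.1315, 0.0711]
tool_rot: [[-0.181, 0.984, 0.001], [0.984, 0.181, -0.001], [-0.001, 0.001, -1.0]]
contact_force: [0.0, -0.3, 0.7]
width: 0.0005
gripper_force: 0.0
```

Request:
carry_out(
  motion=[
    [[0,0,0.5],[0,0,0],255],
    [[0,0,0.4],[0,0,0],255],
    [[0,0,0.4],[0,0,0],255],
    [[0,0,0],[0,0,0],255],
  ],
)

```text
clock: 12.7
tcp_pos: [0.6036, 0.1319, 0.0577]
tool_rot: [[-0.181, 0.983, 0.001], [0.983, 0.181, -0.001], [-0.001, 0.001, -1.0]]
contact_force: [1.7, -0.0, 4.9]
width: 0.0004
gripper_force: 2.3
```

Request:
carry_out(
  motion=[
    [[0,0,0.2],[0,0,0],255],
    [[0,0,0.1],[0,0,0],255],
    [[0,0,0],[0,0,0],255],
    [[0,0,0],[0,0,0],255],
  ],
)

```text
clock: 13.2
tcp_pos: [0.6038, 0.1319, 0.0571]
tool_rot: [[-0.181, 0.983, 0.002], [0.983, 0.181, -0.001], [-0.001, 0.002, -1.0]]
contact_force: [-6.7, -0.5, 19.0]
width: 0.0002
gripper_force: 9.7
```

Request:
carry_out(
  motion=[
    [[0,0,-0.6],[0,0,0],255],
    [[0,0,-2],[0,0,0],255],
    [[0,0,-4],[0,0,0],255],
    [[0,0,0],[0,0,0],255],
  ],
)

```text
clock: 13.7
tcp_pos: [0.6054, 0.1323, 0.1251]
tool_rot: [[-0.181, 0.983, 0.006], [0.983, 0.181, 0.0], [-0.001, 0.006, -1.0]]
contact_force: [-0.1, -0.8, -0.3]
width: 0.0005
gripper_force: 0.0
```

Run:
```python
from h import *;from bench import arm
s=arm.get_state();print(s["tcp_pos"],s["contact_force"])
p,R=plan(s["tcp_pos"],s["tool_rot"],[([.585,.245,s["tcp_pos"][2]],tool(10.3),4),([.585,.245,.071],tool(10.3),3)],255)
```

```text
[0.60538491 0.13226516 0.12511521] [-0.08560454 -0.81379958 -0.32197597]
[[[2.9, 0, 0], [0.1, 0, 0], 255], [[2.8, 0, 0], [0.1, 0, 0.1], 255], [[2.9, 0, 0], [0.1, 0, 0], 255], [[2.9, 0, 0], [0.1, 0.1, 0], 255], [[0, 0, 1.8], [0, 0, 0], 255], [[0, 0, 1.8], [0, 0, 0], 255], [[0, 0, 1.8], [0, 0, 0], 255]]
end [0.5846 0.2454 0.071 ] [[-0.179, 0.984, -0.001], [0.984, 0.179, 0.001], [0.001, -0.001, -1.0]]
```

Request:
carry_out(
  motion=[
    [[2.9,0,0],[0,0,0],255],
    [[2.8,0,0],[0,0,0],255],
    [[2.9,0,0],[0,0,0],255],
    [[2.9,0,0],[0,0,0],255],
    [[0,0,1.8],[0,0,0],255],
    [[0,0,1.6],[0,0,0],255],
    [[0,0,1.4],[0,0,0],255],
    [[0,0,0],[0,0,0],255],
  ],
)

```text
clock: 14.7
tcp_pos: [0.5807, 0.2436, 0.0697]
tool_rot: [[-0.18, 0.984, -0.004], [0.984, 0.18, -0.002], [-0.001, -0.004, -1.0]]
contact_force: [0.9, 0.4, 0.8]
width: 0.0006
gripper_force: 0.0
```

Request:
carry_out(
  motion=[
    [[0.1,0,0.4],[0,0,0],255],
    [[0,0,0.4],[0,0,0],255],
    [[0,0,0.4],[0,0,0],255],
    [[0,0,0],[0,0,0],255],
  ],
)

```text
clock: 15.2
tcp_pos: [0.5825, 0.246, 0.0606]
tool_rot: [[-0.181, 0.983, 0.001], [0.983, 0.181, -0.001], [-0.001, 0.001, -1.0]]
contact_force: [1.3, -1.2, 3.5]
width: 0.0007
gripper_force: 1.6
```

Request:
carry_out(
  motion=[
    [[0,0,0.2],[0,0,0],255],
    [[0,0,0.1],[0,0,0],255],
    [[0,0,0],[0,0,0],255],
  ],
)

```text
clock: 15.58
tcp_pos: [0.5825, 0.246, 0.0576]
tool_rot: [[-0.181, 0.983, 0.001], [0.983, 0.181, -0.001], [-0.001, 0.001, -1.0]]
contact_force: [1.7, -1.5, 4.9]
width: 0.0006
gripper_force: 2.3
```

Request:
carry_out(
  motion=[
    [[0,0,0.2],[0,0,0],255],
    [[0,0,0.1],[0,0,0],255],
    [[0,0,0],[0,0,0],255],
    [[0,0,0],[0,0,0],255],
  ],
)

```text
clock: 16.08
tcp_pos: [0.5826, 0.246, 0.057]
tool_rot: [[-0.181, 0.983, 0.001], [0.983, 0.181, -0.001], [-0.001, 0.001, -1.0]]
contact_force: [-6.9, -3.7, 21.4]
width: 0.0005
gripper_force: 10.8
```

Request:
carry_out(
  motion=[
    [[0,0,-0.6],[0,0,0],255],
    [[0,0,-2],[0,0,0],255],
    [[0,0,-4],[0,0,0],255],
    [[0,0,-4],[0,0,0],255],
    [[0,0,0],[0,0,0],255],
    [[0,0,0],[0,0,0],255],
    [[0,0,0],[0,0,0],255],
    [[0,0,0],[0,0,0],255],
  ],
)

```text
clock: 17.08
tcp_pos: [0.5811, 0.2457, 0.1587]
tool_rot: [[-0.181, 0.983, -0.002], [0.983, 0.181, -0.002], [-0.001, -0.003, -1.0]]
contact_force: [0.6, 1.3, -0.2]
width: 0.0009
gripper_force: 0.0
```

Both keys bottomed out at z = 57 mm, which is 7 mm of travel, and the tool is now clear of everything.

```bash
python3 -c "
from bench import arm
print(arm.sign_off())"
```

```text
the job is handed in; nothing more can be done
None
```

The lever is locked under the catch and released, then the round key and the bar key were each pressed fully down and let up, and the job was handed in at about 17 s of the 45 s; no verdict came back.

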